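# Kill the glare: set the polariser lever of a bench magnifier to its red dot

## Robot

A 6-joint arm with a two-finger parallel gripper is mounted at the origin on the work surface. World frame = base frame: x ahead of the robot, y to its left, z up, the work surface at z = 0. Lengths are in mm, angles in rad, forces in N, time in s.
With the tool pointing down it reaches from about 275 to 1000 mm from the base axis. Payload 8.4 kg.
Tool frame: the origin (TCP) lies midway between the tips of the shut fingers; the grasp point (between the pads) lies 19 mm behind it; z points along the fingers, y is the line along which they close (so a half turn about z gives the same grasp; the last joint's range is limited). The gripper opens to 85 mm and grips with 20 to 120 N. Pads are 22 mm wide; open, the fingers measure 114 mm over their backs; the gripper's body (76 mm by 85 mm) begins 54 mm behind the grasp point. The pads swing forward as they close: fully open they stand 13 mm farther back than shut.
Start: joints at [1.109, 0.353, 1.633, -0, 1.155, -0.002], TCP at [277.355, 560.091, 231.281] pointing down, gripper open.
Joint ranges: [-2.63, 2.63], [-0.92, 2.1], [0.06, 2.66], [-1.3, 4.44], [0, 2.69], [-3.02, 3.02]. Speed limits (rad/s): [2.22, 2.22, 2.79, 3.14, 3.14, 3.14].

## Interface

Orientations are given as [roll, pitch, yaw] about the fixed x, y, z axes, in that order (R = Rz(yaw) Ry(pitch) Rx(roll)).
In Python, from rig import r gives the robot as it stands.
- The arm moves only by the shell command python3 -m inch 'ROWS' [OPENING] [FORCE]. ROWS is JSON, a list that holds one entry, the list of rows, each a list of 6 numbers: the shift along the tool's x, y, z scaled (see below), then the turn, a rotation vector about the tool's x, y, z scaled (see below). In form: [[[tx, ty, tz, wx, wy, wz], ...]]. A call has 1 to 8 rows; each row is the pose to reach, as a shift and turn from the pose commanded when the call began, along the tool's axes at that moment, turning the shorter way round; what a row does not reach only later rows make up. The controller multiplies each number of a shift by 20 cm and each number of a turn by pi rad. A row lasts 1/12 s, in which the tool goes at most 41.7 mm and 7.16 degrees, less where a joint would pass 70% of its speed; a pose out of reach is approached as far as the arm can. A call with a number of a shift or a turn outside -1 to 1 is refused whole. A call with a gripper value outside its range is refused whole. OPENING is the gripper's target within -1 to 1 (fully open at 1, half-way at 0, shut at -1), set as the call begins (- or left out, the last holds). The fingers move at their own pace and stop on an object; FORCE is the grip in N (left out, the last holds). Time passes only in rows, so rows that repeat a pose let the fingers close. It gives the time, the measured TCP pose, the force, the opening and the grip force at its end, in the units of the state.
- r.sense(): the state, without advancing time (a new reading comes with each control period).
- r.grab_frame(name): name is "side" or "top"; returns the picture (400x640x3 uint8, red, green, blue); there is no depth.
- r.camera_info(name): a dict with "K" (3x3 intrinsics, pixels), "distortion" ([k1, k2, p1, p2, k3] as OpenCV has them; the pictures are not rectified), "rvec" (rotation vector, rad) and "tvec" (3), from world to camera coordinates, as OpenCV has them. Camera axes: x right, y down, z forward; pixel columns grow to the right and rows downward; lengths in mm; the calibration is good to about 2 mm. A picture is of the moment at which its call begins. camera_info takes no time and is no camera call.
- r.sign_off(): hands the job in; it is judged then, once.
The state is a dict: "clock": time; "qpos": joint angles; "qvel": joint speeds; "joint_efforts": joint torques, N m; "eef_pos": TCP position; "tcp_rot": TCP orientation; "contact_force": force on the tool from outside, world axes, zero at the start; "wrist_torque": the same for the moment, N m; "opening": opening from 0.0 (shut) to 1.0 (fully open); "grasp_force": force on a finger pad.
Only numpy, scipy, OpenCV 4.12 (cv2) and the standard library are available. Lean on these libraries where they do the work, as an engineer would, in place of code of your own. Each camera call takes 0.05 s, during which the arm holds its last target. There are 200 camera calls.

## Task

Switch on the magnifier's ring light by pressing the green button behind the lens, then push the white post of the polariser lever around with a fingertip until the lever arm lies squarely across the red dot on the scale, and leave it there. Only push the lever, gently - do not pinch it - keep your fingers off the filter glass, and leave the clock plate under the lens and the loose parts on the bench where they are.

Things in the scene. Friction and masses are not known exactly. Their poses are not given: they have to be found in the camera images.
- magnifier: The stand magnifier (does not move when pushed); origin on the bench under the lens centre, x axis from there to its column, z up. Base 16 mm high reaches 85 mm along -x, 140 mm along +x, 85 mm to each side. Column 115 mm along +x, with a clamp block 38 mm wide on it, top at 142 mm; a clamp knob sticks out 51 mm on its +y side, 125 mm up
- lens_axis (a point): Centre of the lens head, 142 mm above the bench, level with the top of the black lamp housing: a ring of 158 mm outside diameter, 118 to 142 mm above the bench, with a white tick scale on top (a tick each 10 degrees, longer each 30) round the half away from the column. Axes as magnifier
- filter (a point): The grey round polarising filter glass, 97 mm in diameter, top 148 mm above the bench: not to be touched. It sits in the turning aluminium ring (114 mm outside diameter, 142 to 152 mm above the bench) that carries the lever. This point: centre of the glass's top
- polariser (a joint): Angle of the turning ring and its lever about the lens axis, rad, positive anticlockwise seen from above. At 0 the lever points along -x of lens_axis (away from the column); at angle a it points along (-cos a, -sin a) there. End stops at +-1.95. It takes about 1.2 N at the post to turn and stays where it is left, without running on
- lever_post (a point): Centre of the top end of the lever's upright white post, 10 mm in diameter, 88 mm from the lens axis; the post stands from 152 to 182 mm above the bench, outside the housing, with free space beneath and around it. Push on its side
- lever_arm (a point): Point on the middle of the lever arm's top face, 67 mm from the lens axis, over the scale, 152 mm above the bench. Its x axis points along the arm to the lens axis, y across the arm. The arm is a straight aluminium bar 5 mm wide and 4 mm thick, from the ring out to the post, running 4 mm above the scale
- red_dot: Flat red dot, 12 mm across and 1 mm thick, stuck on the scale 62 to 73 mm from the lens axis (origin: centre of its underside, 142 mm above the bench). It is the mark to set; it sits on one side of the scale, the blue dot on the other, and they change sides from run to run
- blue_dot: Flat blue dot of the same size: another setting, not wanted now
- lamp_top (a point): Centre of the top of the ring light's green push button, 20 mm in diameter, in an aluminium collar on the clamp block, 115 mm behind the lens axis. It goes down 5 mm against a spring (4 N when fully down) and comes back up by itself; press it to more than 4 mm down
- lamp (a joint): Travel of the button, m: 0 up, 0.005 fully down
- clock_plate: Loose arched brass clock plate, 98 x 76 x 4 mm with four 12 mm pillars, lying on the magnifier's base under the lens (origin: centre of underside). Leave alone
- weight: Loose brass clock weight standing on the bench, 52 mm in diameter, 74 mm high with its small knob (origin: centre of underside). Leave alone
- loupe: Loose black eye loupe standing on the bench, 42 mm in diameter at the foot, 34 mm high (origin: centre of underside). Leave alone
- wheel: Loose brass clock wheel, 53 mm in diameter, standing on its arbor, 34 mm high (origin: centre of underside). Leave alone

How it is judged:
By the outcome, as a careful person would: the job done as asked, in the order asked, and still so for the second after the job is handed in, with the robot touching nothing.
It also fails if it takes over 51 s, if anything falls off the work surface, if the arm or the gripper's body presses on something with over 40 N, if the wrist force passes 120 N, or if a joint passes its speed limit or range.

## Working session

There is one attempt and no reset: what is moved stays moved. The work goes in short steps, Python scripts to look and compute and a shell command to move; the robot and the scene stay as the last step left them, time stands still between calls to the robot, and variables do not carry over. Pictures are saved under pics/ and viewed, at most 10 in all, crops included, and the job is handed in when it is done.

```bash
mkdir -p pics; ls; python3 - <<'E'
from rig import r
import cv2
for n in("side","top"):
    cv2.imwrite(f"pics/{n}0.png",r.grab_frame(n)[:,:,::-1])
    c=r.camera_info(n);print(n,c)
print(r.sense())
E
```

```text
pics
side {'K': array([[513.55240941,   0.        , 320.25433533],
       [  0.        , 513.55240941, 208.95510164],
       [  0.        ,   0.        ,   1.        ]]), 'distortion': array([0.02558155, 0.        , 0.        , 0.        , 0.        ]), 'rvec': array([ 2.13966102, -0.50588769,  0.28582436]), 'tvec': array([-512.25268314,  242.28214875, 1143.44313201])}
top {'K': array([[434.1001901 ,   0.        , 312.90129584],
       [  0.        , 434.1001901 , 198.30965537],
       [  0.        ,   0.        ,   1.        ]]), 'distortion': array([-0.09749588,  0.        ,  0.        ,  0.        ,  0.        ]), 'rvec': array([ 2.19825168, -2.19651444,  0.05641626]), 'tvec': array([  -1.12796904,  559.51113106, 1071.60037737])}
{'clock': 0.1, 'qpos': array([ 1.10859622e+00,  3.53600432e-01,  1.63404736e+00,  5.30415544e-05,
        1.15518889e+00, -2.38245649e-03]), 'qvel': array([ 1.74290236e-03, -2.08738794e-03, -3.52044278e-03, -8.36539837e-05,
       -5.84633280e-04, -8.02657690e-04]), 'joint_efforts': array([-7.50581203e-04, -6.06355262e+01, -3.42811882e+01, -1.19822590e-05,
        3.84270839e-03,  4.49897971e-05]), 'eef_pos': array([277.15450711, 559.72189101, 230.62860313]), 'tcp_rot': array([-3.14034874e+00, -5.14632153e-05,  2.68175353e+00]), 'contact_force': array([-0.34347686, -0.91290066, -0.74097358]), 'wrist_torque': array([ 0.05499769, -0.01159624, -0.04506937]), 'grasp_force': 0.0, 'opening': 0.9955827828413492}
```

View pics/side0.png

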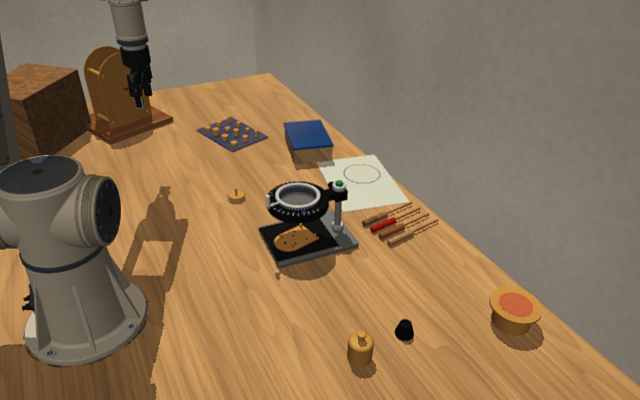

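View pics/top0.png

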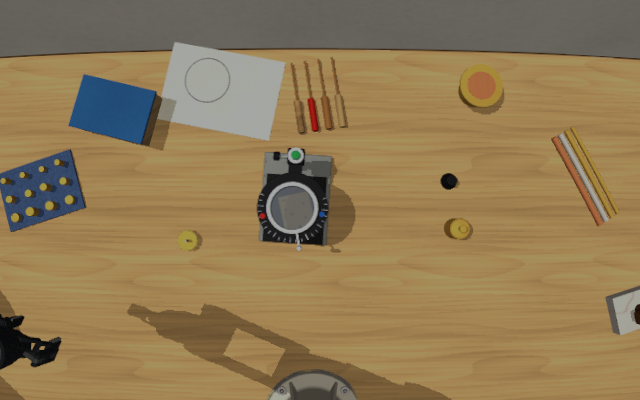

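The magnifier is at about (293,208) in the top view, with the green button at (296,155), red dot at (262,215), blue dot at (322,213) and post at (299,248). I'll enlarge both views.

```bash
python3 - <<'E'
import cv2
a=cv2.imread("pics/top0.png")[140:260,245:345]
b=cv2.imread("pics/side0.png")[170:265,250:365]
cv2.imwrite("pics/topc.png",cv2.resize(a,None,fx=5,fy=5,interpolation=cv2.INTER_CUBIC))
cv2.imwrite("pics/sidec.png",cv2.resize(b,None,fx=6,fy=6,interpolation=cv2.INTER_CUBIC))
E
```

```text
(no output)
```

View pics/topc.png

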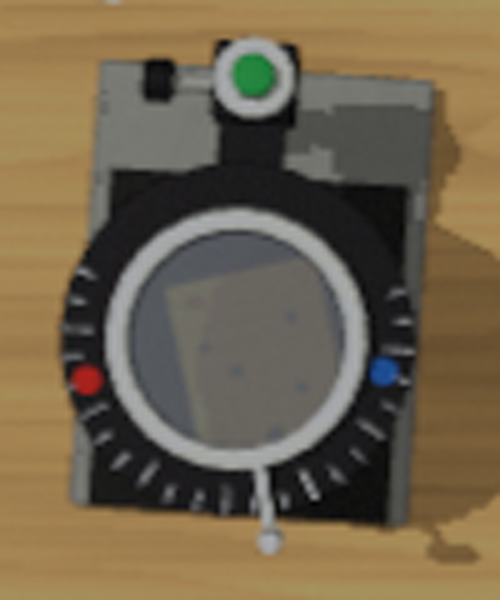

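View pics/sidec.png

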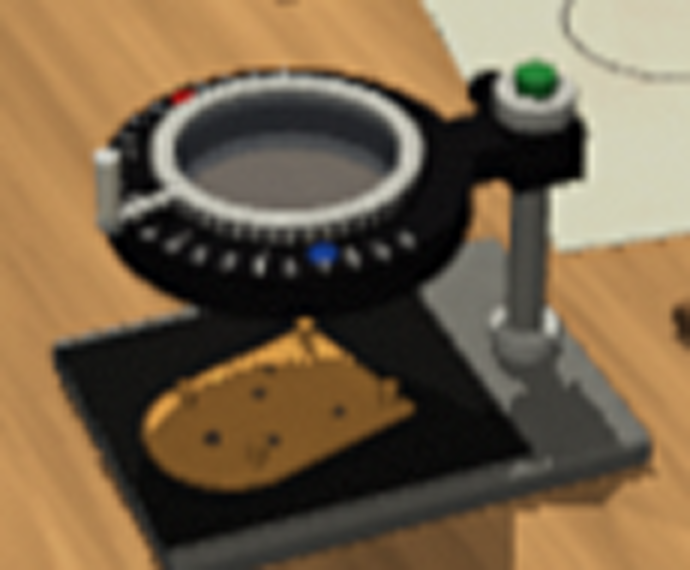

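```bash
cat > h.py <<'E'
from rig import r
import cv2, numpy as np
from scipy.optimize import least_squares
C={n:r.camera_info(n) for n in("side","top")}
def proj(n,p):
    c=C[n];return cv2.projectPoints(np.array(p,float).reshape(-1,1,3),c["rvec"],c["tvec"],c["K"],c["distortion"])[0].reshape(-1,2)
def ray(n,uv,z):
    c=C[n];R=cv2.Rodrigues(c["rvec"])[0];o=-R.T@c["tvec"]
    d=R.T@np.r_[cv2.undistortPoints(np.array([[uv]],float),c["K"],c["distortion"])[0,0],1]
    return o+d*(z-o[2])/d[2]
E
python3 - <<'E'
from h import *
T=lambda u,v:((u+.5)/5-.5+245,(v+.5)/5-.5+140)
S=lambda u,v:((u+.5)/6-.5+250,(v+.5)/6-.5+170)
obs=[("top",T(236.5,338),'c'),("top",T(254,75),'b'),("top",T(87,380),'r'),("top",T(384,372),'u'),("top",T(269,541),'p'),
("side",S(287,151),'c'),("side",S(536,70),'b'),("side",S(182,98),'r'),("side",S(323,252),'u'),("side",S(106,152),'p')]
def pts(q):
    x,y,yaw,a,rd,bl,hb=q[:7]
    f=lambda R,t,z:[x-R*np.cos(yaw+t),y-R*np.sin(yaw+t),z]
    return dict(c=[x,y,152],b=f(-115,0,hb),r=f(67.5,rd,143),u=f(67.5,bl,143),p=f(88,a,182))
def res(q):
    P=pts(q);o=[]
    for n,uv,k in obs:
        s=q[7:9] if n=="side" else q[9:11]
        o+=list(proj(n,P[k])[0]+s-uv)
    return np.r_[o,np.array(q[7:])*.5]
c0=ray("top",obs[0][1],152);b0=ray("top",obs[1][1],158);print(c0,b0,ray("top",obs[4][1],182))
s=least_squares(res,[c0[0],c0[1],0,0,-1.2,1.2,158,0,0,0,0])
print(s.x.round(3));print(s.fun.round(2))
for k,v in pts(s.x).items():print(k,np.round(v,1))
E
```

```text
[533.24288592  45.34936877 152.        ] [647.80319734  37.83733232 158.        ] [446.95243927  30.06753092 182.        ]
[ 5.32432e+02  4.61730e+01 -7.40000e-02  2.56000e-01 -1.21900e+00
  1.42800e+00  1.62915e+02 -4.28000e-01  3.67000e-01 -3.00000e-03
 -3.05000e-01]
[-0.38  0.07 -0.02 -0.33  0.21  0.14  0.27 -0.01 -0.08  0.2  -0.18 -0.92
  0.03  0.07  0.34  0.09 -0.03  0.29 -0.05  0.37 -0.21  0.18 -0.   -0.15]
c [532.4  46.2 152. ]
b [647.1  37.7 162.9]
r [513.9 111.1 143. ]
u [517.9 -19.8 143. ]
p [445.9  30.2 182. ]
```

```bash
cat >> h.py <<'E'
def rows(*tg):
    """world targets x,y,z,yaw -> row numbers from the present pose"""
    s=r.sense();p=s["eef_pos"];w=s["tcp_rot"][2];c,n=np.cos(w),np.sin(w)
    for t in tg:
        d=np.array(t[:3])-p;k=(t[3]-w+np.pi)%(2*np.pi)-np.pi
        print((np.r_[c*d[0]+n*d[1],n*d[0]-c*d[1],-d[2]]/200).round(4),round(-k/np.pi,4))
E
python3 - <<'E'
from h import *
rows([462,299,231,1.75],[647.1,37.7,200,1.75])
E
```

```text
[-1.4068 -0.758  -0.0019] 0.2966
[-2.816  -1.5181  0.1531] 0.2966
```

```bash
python3 -m inch '[[[-0.2,-0.1,0,0,0,0.04],[-0.4,-0.2,0,0,0,0.08],[-0.6,-0.3,0,0,0,0.12],[-0.75,-0.4,0,0,0,0.16],[-0.9,-0.48,0,0,0,0.2],[-0.95,-0.51,0,0,0,0.24],[-0.95,-0.51,0,0,0,0.28],[-0.95,-0.51,0,0,0,0.297]]]' -1 20
python3 -c "
from h import *
rows([647.1,37.7,205,1.75])"
```

```text
clock: 0.77
eef_pos: [403.0, 383.0, 231.1]
tcp_rot: [-3.141, 0.0, 1.739]
contact_force: [0.2, 0.1, -0.3]
opening: 0.002
grasp_force: 0.0
[-1.9071  0.9136  0.1304] -0.0034
```

```bash
python3 -m inch '[[[-0.15,0.08,0,0,0,0],[-0.3,0.16,0,0,0,0],[-0.48,0.24,0,0,0,0],[-0.65,0.32,0,0,0,0],[-0.8,0.4,0,0,0,0],[-0.92,0.45,0,0,0,0],[-0.96,0.46,0,0,0,0],[-0.96,0.46,0,0,0,0]]]'
python3 -m inch '[[[-0.15,0.08,0,0,0,0],[-0.3,0.16,0,0,0,0],[-0.48,0.24,0,0,0,0],[-0.65,0.32,0.03,0,0,0],[-0.8,0.4,0.06,0,0,0],[-0.92,0.44,0.09,0,0,0],[-0.947,0.454,0.12,0,0,0],[-0.947,0.454,0.13,0,0,0]]]'
python3 -c "
from h import *
rows([647.1,37.7,165,1.75])
a=cv2.resize(r.grab_frame('side')[150:240,270:390,::-1],None,fx=5,fy=5,interpolation=cv2.INTER_CUBIC)
b=cv2.resize(r.grab_frame('top')[130:230,260:330,::-1],None,fx=4.5,fy=4.5,interpolation=cv2.INTER_CUBIC)[:450,:200]
cv2.imwrite('pics/a.png',cv2.hconcat([a,b]))"
```

```text
clock: 1.43
eef_pos: [527.4, 210.0, 230.9]
tcp_rot: [-3.141, 0.0, 1.746]
contact_force: [-0.3, 0.3, -0.3]
opening: 0.004
grasp_force: 0.0
clock: 2.1
eef_pos: [649.5, 41.3, 203.8]
tcp_rot: [-3.14, -0.001, 1.747]
contact_force: [-0.8, 0.5, -0.9]
opening: 0.003
grasp_force: 0.0
[-0.0157 -0.015   0.1941] -0.0008
```

View pics/a.png

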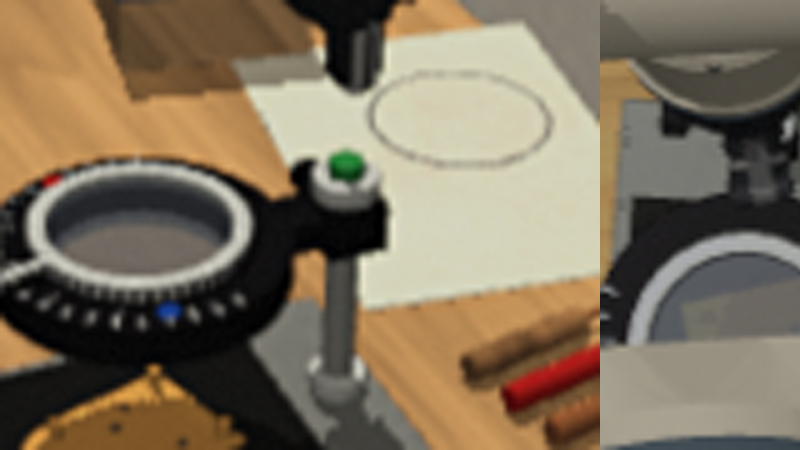

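The side view shows the fingertip at crop (355,88), above and about 2 px right of the button at (346,158). I'll correct that and come down.

```bash
python3 -m inch '[[[-0.016,-0.016,0.06,0,0,0],[-0.016,-0.016,0.12,0,0,0],[-0.016,-0.016,0.16,0,0,0],[-0.016,-0.016,0.185,0,0,0],[-0.016,-0.016,0.185,0,0,0]]]'
python3 -m inch '[[[0,0,0.01,0,0,0],[0,0,0.015,0,0,0],[0,0,0.02,0,0,0],[0,0,0.02,0,0,0]]]'
```

```text
clock: 2.62
eef_pos: [646.0, 38.0, 166.5]
tcp_rot: [-3.139, -0.0, 1.749]
contact_force: [0.7, -0.5, 0.2]
opening: -0.001
grasp_force: 0.0
clock: 2.95
eef_pos: [647.4, 37.6, 164.4]
tcp_rot: [3.141, 0.0, 1.749]
contact_force: [-0.2, 0.2, -1.0]
opening: -0.001
grasp_force: 0.0
```

```bash
for i in 1 2; do python3 -m inch '[[[0,0,0.005,0,0,0],[0,0,0.01,0,0,0],[0,0,0.01,0,0,0]]]' | egrep 'pos|force'; done
```

```text
eef_pos: [647.4, 37.6, 162.5]
contact_force: [0.3, -1.0, 1.5]
grasp_force: 0.7
eef_pos: [647.5, 37.6, 160.4]
contact_force: [0.9, -0.0, 2.4]
grasp_force: 1.3
```

```bash
for i in 1 2; do python3 -m inch '[[[0,0,0.005,0,0,0],[0,0,0.01,0,0,0],[0,0,0.01,0,0,0]]]' | egrep 'pos|force'; done
```

```text
eef_pos: [647.4, 37.6, 158.3]
contact_force: [1.2, 0.6, 3.3]
grasp_force: 1.8
eef_pos: [647.5, 37.6, 157.9]
contact_force: [-3.6, -0.5, 14.0]
grasp_force: 7.1
```

Button bottomed out (about 5 mm of travel, 14 N). Next I'll retreat and go beside the post.

```bash
python3 -m inch '[[[0,0,-0.1,0,0,0],[0,0,-0.2,0,0,0],[0,0,-0.24,0,0,0],[0,0,-0.24,0,0,0]]]' | egrep 'pos|force'
python3 -c "
from h import *
rows([453,-9,205,1.75],[453,-9,166,1.75])"
```

```text
eef_pos: [648.2, 37.7, 206.1]
contact_force: [0.5, -0.5, 0.4]
grasp_force: 0.0
[-0.0572 -1.002   0.0054] -0.0004
[-0.0572 -1.002   0.2004] -0.0004
```

```bash
python3 -m inch '[[[-0.06,-0.2,0,0,0,0],[-0.06,-0.4,0,0,0,0],[-0.06,-0.6,0,0,0,0],[-0.06,-0.8,0,0,0,0],[-0.06,-0.95,0,0,0,0],[-0.06,-1,0,0,0,0],[-0.06,-1,0,0,0,0],[-0.06,-1,0,0,0,0]]]' | egrep 'pos|force'
python3 -m inch '[[[0,0,0.08,0,0,0],[0,0,0.16,0,0,0],[0,0,0.2,0,0,0],[0,0,0.2,0,0,0],[0,0,0.2,0,0,0]]]' | egrep 'pos|force'
python3 - <<'E'
from h import *
C0=np.array([532.4,46.2]);yaw=-.074
# finger centre trails the post by g mm (11+5) at lever angle a
out=[]
for a in [.256,.1,-.1,-.3,-.5,-.7,-.85,-1.0]:
    th=yaw+a; out.append([*(C0-88*np.array([np.cos(th),np.sin(th)])-16*np.array([-np.sin(th),np.cos(th)])),166,np.pi/2+th])
rows(*out)
a=r.grab_frame('side')[150:250,230:360,::-1]
cv2.imwrite('pics/b.png',cv2.resize(a,None,fx=5,fy=5,interpolation=cv2.INTER_CUBIC))
E
```

```text
eef_pos: [452.9, -9.6, 204.1]
contact_force: [0.9, -0.1, 0.7]
grasp_force: 0.0
eef_pos: [453.1, -9.4, 163.9]
contact_force: [0.1, 0.9, 0.6]
grasp_force: 0.0
[ 1.218e-01 -1.000e-04 -1.050e-02] -0.0012
[ 0.1911 -0.0075 -0.0105] 0.0484
[ 0.2801 -0.001  -0.0105] 0.1121
[ 0.3661  0.023  -0.0105] 0.1758
[ 0.4457  0.0636 -0.0105] 0.2394
[ 0.5155  0.1192 -0.0105] 0.3031
[ 0.5599  0.1694 -0.0105] 0.3508
[ 0.5963  0.2257 -0.0105] 0.3986
```

View pics/b.png

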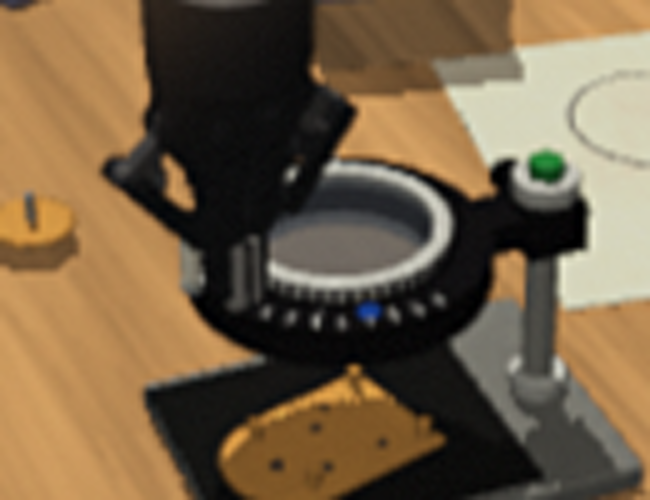

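The fingertip (crop (245,280)) stands on the near side of the post at (192,270), clear of the ring. Pushing can start.

```bash
python3 -m inch '[[[0.06,0,-0.01,0,0,0],[0.1,0,-0.01,0,0,0],[0.122,0,-0.01,0,0,0],[0.145,-0.002,-0.01,0,0,0.016],[0.168,-0.005,-0.01,0,0,0.032],[0.191,-0.008,-0.01,0,0,0.048],[0.22,-0.005,-0.01,0,0,0.07],[0.22,-0.005,-0.01,0,0,0.07]]]' | egrep 'pos|force|rot'
cat >> h.py <<'E'
C0=np.array([532.4,46.2]);YAW=-.074
def follow(angles,g=16,R=88):
    o=[]
    for a in angles:
        th=YAW+a;o.append([*(C0-R*np.array([np.cos(th),np.sin(th)])-g*np.array([-np.sin(th),np.cos(th)])),166,np.pi/2+th])
    rows(*o)
def snap(name):
    a=r.grab_frame('top')[175:265,240:345,::-1];b=r.grab_frame('side')[170:250,240:350,::-1]
    cv2.imwrite(name,cv2.vconcat([cv2.resize(a,(420,300),interpolation=2),cv2.resize(b,(420,300),interpolation=2)]))
E
python3 - <<'E'
from h import *
follow([-.1,-.2,-.3,-.4,-.5,-.6,-.7]);snap('pics/c.png')
E
```

```text
eef_pos: [443.9, 34.2, 166.7]
tcp_rot: [3.141, -0.0, 1.527]
contact_force: [0.4, 0.2, -0.9]
grasp_force: 0.0
[ 0.057  -0.0071  0.0034] 0.0413
[ 0.1017 -0.0071  0.0034] 0.0732
[ 0.1462 -0.0026  0.0034] 0.105
[0.19   0.0063 0.0034] 0.1368
[0.2327 0.0195 0.0034] 0.1687
[0.2739 0.0369 0.0034] 0.2005
[0.3131 0.0583 0.0034] 0.2323
```

View pics/c.png

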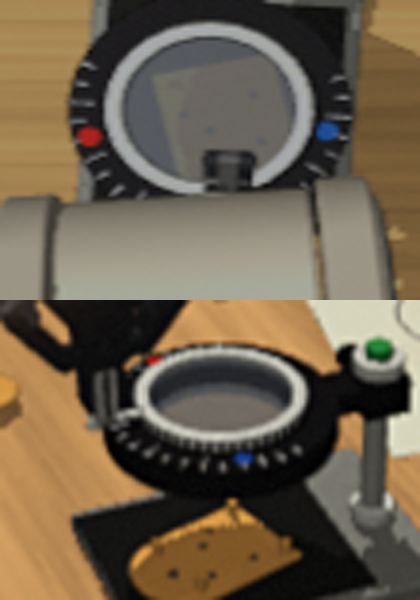

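The lever arm shows behind the fingertip (side crop (95,422)), slightly advanced. I'll keep pushing.

```bash
python3 -m inch '[[[0.028,-0.004,0.003,0,0,0.02],[0.057,-0.007,0.003,0,0,0.041],[0.102,-0.007,0.003,0,0,0.073],[0.146,-0.003,0.003,0,0,0.105],[0.19,0.006,0.003,0,0,0.137],[0.233,0.019,0.003,0,0,0.169],[0.274,0.037,0.003,0,0,0.2],[0.274,0.037,0.003,0,0,0.2]]]' | egrep 'pos|force|rot'
python3 - <<'E'
from h import *
follow([-.7,-.75,-.8,-.85,-.9,-.95,-1]);snap('pics/d.png')
E
```

```text
eef_pos: [454.1, 88.7, 165.9]
tcp_rot: [3.141, -0.001, 0.899]
contact_force: [0.1, 0.5, 0.8]
grasp_force: 0.0
[ 0.0425 -0.0072 -0.0007] 0.0324
[ 0.0649 -0.0084 -0.0007] 0.0484
[ 0.0872 -0.0085 -0.0007] 0.0643
[ 0.1095 -0.0074 -0.0007] 0.0802
[ 0.1318 -0.0053 -0.0007] 0.0961
[ 0.1539 -0.002  -0.0007] 0.112
[ 0.1758  0.0024 -0.0007] 0.1279
```

View pics/d.png

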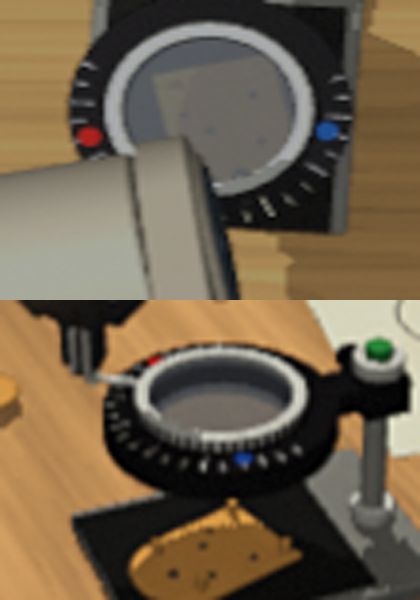

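The lever follows as planned: in the side crop the arm runs (140,388)→(85,375), with red just ahead at (155,360). I'll push to about -1.1, then back off to measure.

```bash
python3 -m inch '[[[0.02,-0.004,0,0,0,0.016],[0.042,-0.007,0,0,0,0.032],[0.065,-0.008,0,0,0,0.048],[0.087,-0.008,0,0,0,0.064],[0.11,-0.007,0,0,0,0.08],[0.132,-0.005,0,0,0,0.096],[0.154,-0.002,0,0,0,0.112],[0.176,0.002,0,0,0,0.128]]]' | egrep 'pos|force|rot'
python3 - <<'E'
from h import *
follow([-1,-1.03,-1.06,-1.1])
E
```

```text
eef_pos: [475.1, 114.8, 165.6]
tcp_rot: [-3.141, 0.001, 0.5]
contact_force: [-1.7, -0.3, -0.0]
grasp_force: 0.7
[ 0.0087 -0.0019 -0.0022] 0.001
[ 0.0219 -0.0041 -0.0022] 0.0106
[ 0.0352 -0.0058 -0.0022] 0.0201
[ 0.053  -0.0076 -0.0022] 0.0329
```

```bash
python3 -m inch '[[[0.009,-0.002,0,0,0,0.003],[0.022,-0.004,0,0,0,0.011],[0.035,-0.006,0,0,0,0.02],[0.053,-0.008,0,0,0,0.033],[0.053,-0.008,0,0,0,0.033],[0.053,-0.008,0,0,0,0.033]]]' | egrep 'pos|force|rot'
python3 -m inch '[[[-0.06,0,0,0,0,0],[-0.15,0,0,0,0,0],[-0.2,0,-0.1,0,0,0],[-0.2,-0.15,-0.2,0,0,0],[-0.2,-0.35,-0.25,0,0,0],[-0.2,-0.55,-0.25,0,0,0],[-0.2,-0.7,-0.25,0,0,0],[-0.2,-0.7,-0.25,0,0,0]]]' | egrep 'pos|force|rot'
python3 - <<'E'
from h import *
t=r.grab_frame('top')[:,:,::-1];s=r.grab_frame('side')[:,:,::-1]
cv2.imwrite('pics/t1.png',t);cv2.imwrite('pics/s1.png',s)
a=cv2.resize(t[185:265,235:300],None,fx=7,fy=7,interpolation=2);b=cv2.resize(s[170:220,245:293],None,fx=7,fy=7,interpolation=2)
z=np.zeros((560,800,3),np.uint8);z[:560,:455]=a;z[:350,460:460+336]=b
cv2.imwrite('pics/e.png',z)
E
```

```text
eef_pos: [484.1, 121.5, 165.7]
tcp_rot: [3.142, -0.0, 0.398]
contact_force: [0.3, 0.2, -0.2]
grasp_force: 0.0
eef_pos: [391.1, 238.8, 216.1]
tcp_rot: [-3.14, -0.001, 0.399]
contact_force: [-0.3, -1.0, 0.3]
grasp_force: 0.0
```

View pics/e.png

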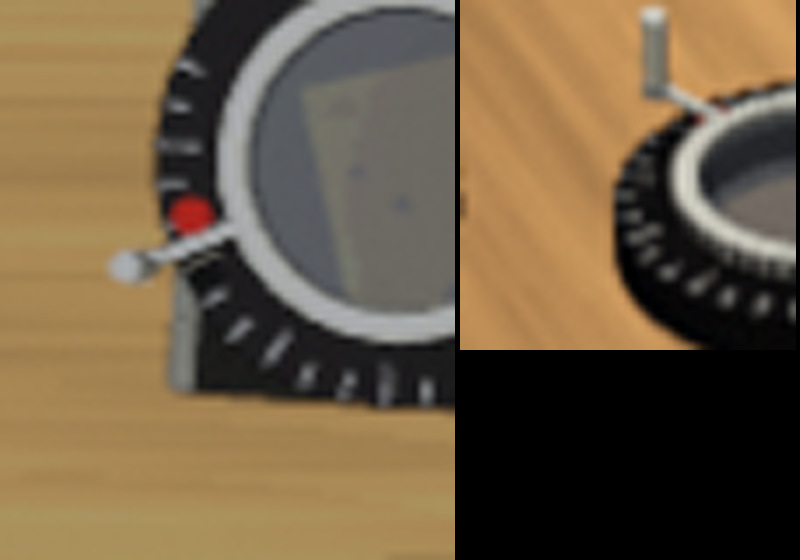

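```bash
python3 - <<'E'
from h import *
def P(R,a,z):
    th=YAW+a;return [C0[0]-R*np.cos(th),C0[1]-R*np.sin(th),z]
T=lambda u,v:np.array([(u+.5)/7-.5+235,(v+.5)/7-.5+185])
S=lambda u,v:np.array([(u-460+.5)/7-.5+245,(v+.5)/7-.5+170])
sh={"top":[0,-.3],"side":[-.43,.37]}
def fit(n,uv,R,z):
    return least_squares(lambda a:proj(n,P(R,a[0],z))[0]+sh[n]-uv,[-1.1])
for nm,n,uv,R,z in [("post","top",T(125,266),88,182),("post","side",S(654,14),88,182),("postbase","side",S(655,93),88,150),
  ("arm","top",T(192,243),68,152),("red","top",T(191,215),67.5,143),("ringend","top",T(237,226),57,152)]:
    s=fit(n,uv,R,z);print(nm,n,s.x.round(3),s.fun.round(2))
# colour-based red centroid, first picture
for f in("pics/top0.png",):
    i=cv2.imread(f).astype(int);m=(i[:,:,2]-i[:,:,1]-i[:,:,0]//8>60)
    m[:,:250]=0;m[:,275:]=0;m[:205]=0;m[225:]=0;v,u=np.nonzero(m);w=(i[:,:,2]-i[:,:,1])[v,u]
    uv=np.array([np.average(u,weights=w),np.average(v,weights=w)]);s=fit("top",uv,67.5,143);print("redc",len(u),uv,s.x,s.fun)
E
```

```text
post top [-1.108] [-0.18  0.07]
post side [-1.117] [-0.13 -0.25]
postbase side [-1.094] [-0.38 -0.67]
arm top [-1.109] [ 0.61 -0.24]
red top [-1.237] [ 0.2  -0.05]
ringend top [-1.103] [-1.08  0.44]
redc 28 [261.98819023 215.55697415] [-1.22771504] [ 0.14433557 -0.03886489]
```

```bash
python3 -m inch '[[[0,0.15,0,0,0,0],[0,0.35,0,0,0,0],[0,0.55,0,0,0,0],[0,0.7,0,0,0,0],[0,0.7,0.08,0,0,0],[0,0.7,0.16,0,0,0],[0,0.7,0.25,0,0,0],[0,0.7,0.25,0,0,0]]]' | egrep 'pos|force|rot'
python3 - <<'E'
from h import *
follow([-1.1,-1.14,-1.18,-1.214])
rows([484.1,121.5,165.7,.398])
E
```

```text
eef_pos: [444.9, 104.1, 162.9]
tcp_rot: [-3.141, 0.005, 0.394]
contact_force: [-0.8, -0.3, -0.6]
grasp_force: 0.0
[ 0.2115 -0.0044 -0.0153] -0.001
[ 0.2291 -0.0073 -0.0153] 0.0117
[ 0.2469 -0.0095 -0.0153] 0.0244
[ 0.262  -0.0108 -0.0153] 0.0353
[ 0.2142 -0.005  -0.0138] -0.0014
```

```bash
python3 -m inch '[[[0.1,-0.002,-0.013,0,0,0],[0.18,-0.004,-0.013,0,0,0],[0.21,-0.005,-0.013,0,0,0],[0.229,-0.007,-0.013,0,0,0.012],[0.247,-0.009,-0.013,0,0,0.024],[0.258,-0.011,-0.013,0,0,0.034],[0.265,-0.011,-0.013,0,0,0.037],[0.265,-0.011,-0.013,0,0,0.037]]]' | egrep 'pos|force|rot'
python3 - <<'E'
from h import *
follow([-1.222])
E
```

```text
eef_pos: [495.0, 128.3, 168.6]
tcp_rot: [3.141, 0.0, 0.279]
contact_force: [-0.3, -1.4, 0.6]
grasp_force: 0.3
[-0.0114  0.0057  0.0129] 0.0013
```

The tool ended about 2 mm further than planned. I'll back off and check.

```bash
python3 -m inch '[[[-0.06,0,0,0,0,0],[-0.15,0,0,0,0,0],[-0.2,0,-0.1,0,0,0],[-0.2,-0.15,-0.2,0,0,0],[-0.2,-0.35,-0.25,0,0,0],[-0.2,-0.55,-0.25,0,0,0],[-0.2,-0.7,-0.25,0,0,0],[-0.2,-0.7,-0.25,0,0,0]]]' | egrep 'pos|force|rot'
python3 - <<'E'
from h import *
t=r.grab_frame('top')[:,:,::-1];s=r.grab_frame('side')[:,:,::-1]
cv2.imwrite('pics/t2.png',t);cv2.imwrite('pics/s2.png',s)
a=cv2.resize(t[195:245,240:290],None,fx=9,fy=9,interpolation=2);b=cv2.resize(s[165:200,255:290],None,fx=9,fy=9,interpolation=2)
z=np.zeros((450,800,3),np.uint8);z[:,:450]=a;z[:315,460:775]=b
cv2.imwrite('pics/f.png',z)
E
```

```text
eef_pos: [416.5, 256.0, 218.9]
tcp_rot: [-3.14, -0.001, 0.282]
contact_force: [-0.2, -0.1, -0.2]
grasp_force: 0.0
```

View pics/f.png

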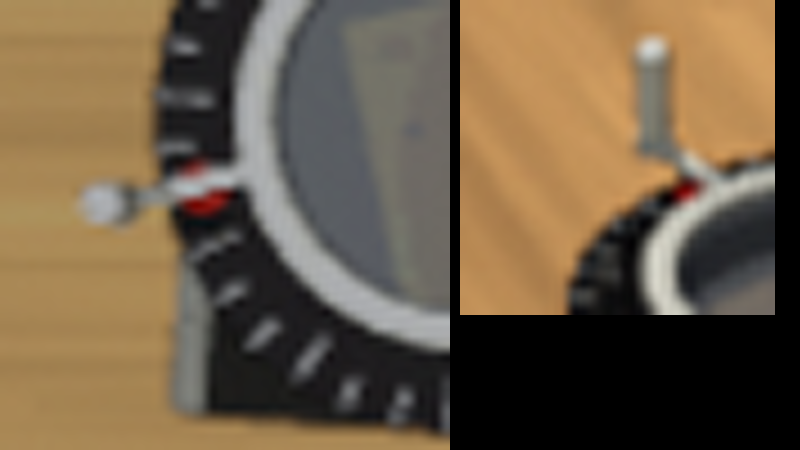

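```bash
python3 - <<'E'
from h import *
def P(R,a,z):
    th=YAW+a;return [C0[0]-R*np.cos(th),C0[1]-R*np.sin(th),z]
T=lambda u,v:np.array([(u+.5)/9-.5+240,(v+.5)/9-.5+195])
S=lambda u,v:np.array([(u-460+.5)/9-.5+255,(v+.5)/9-.5+165])
sh={"top":[0,-.3],"side":[-.43,.37]}
def fit(n,uv,R,z):
    return least_squares(lambda a:proj(n,P(R,a[0],z))[0]+sh[n]-uv,[-1.1])
for nm,n,uv,R,z in [("post","top",T(104,203),88,182),("post","side",S(652,47),88,182),("arm","top",T(200,184),68,152),("armin","top",T(240,175),58,152)]:
    s=fit(n,uv,R,z);print(nm,n,s.x.round(3),s.fun.round(2))
# synthetic check: average-red / arm position at a=-1.225
for a in(-1.225,-1.25): print(a,(proj("top",[P(88,a,182),P(68,a,152)])+sh["top"]-[240,195]+.5)*9)
# same bright-post centroid in t1 and t2
for f in("pics/t1.png","pics/t2.png"):
    i=cv2.imread(f).astype(int);m=(i.min(2)>115)&(i.max(2)-i.min(2)<25);m[:,:246]=0;m[:,257:]=0;m[:205]=0;m[230:]=0
    v,u=np.nonzero(m);s=fit("top",np.array([u.mean(),v.mean()]),88,182);print(f,len(u),u.mean(),v.mean(),s.x,s.fun)
E
```

```text
post top [-1.244] [-0.61  0.15]
post side [-1.258] [-0.06 -0.15]
arm top [-1.242] [-0.45  0.11]
armin top [-1.236] [-0.42  0.11]
-1.225 [[100.78022832 211.71557   ]
 [197.64252268 190.10541531]]
-1.25 [[ 98.44472971 202.64333404]
 [195.88622852 183.31658222]]
pics/t1.png 16 252.8125 222.5 [-1.10604287] [-0.53822045  0.21725386]
pics/t2.png 18 251.55555555555554 217.27777777777777 [-1.23721231] [-0.98767048  0.25456494]
```

Lever is at about -1.245 against red at about -1.226, so it overshot by roughly 1.3 mm at the dot. I'll nudge it back from the other side, letting the arm settle before measuring.

```bash
python3 -m inch '[[[0,0,0,0,0,0],[0,0,0,0,0,0]]]' | egrep 'pos'
python3 - <<'E'
from h import *
for p,a in(([484.1,121.5],-1.108),([495.0,128.3],-1.245)):
    th=YAW+a;t=np.array([-np.sin(th),np.cos(th)]);d=np.array([np.cos(th),np.sin(th)]);q=C0-88*d
    print("g",(q-p)@t,(q-p)@d)
th=YAW-1.226;t=np.array([-np.sin(th),np.cos(th)]);q=C0-88*np.array([np.cos(th),np.sin(th)])
rows([*(q+45*t),212,np.pi/2+th])
E
```

```text
eef_pos: [418.2, 251.3, 218.2]
g 16.1508420609701 -0.010623932649709412
g 15.765918979584598 0.8290819423975518
[0.4961 0.7043 0.0309] 0.0023
```

```bash
python3 -m inch '[[[0.15,0.1,0,0,0,0],[0.3,0.25,0,0,0,0],[0.45,0.4,0,0,0,0],[0.496,0.55,0,0,0,0],[0.496,0.68,0,0,0,0],[0.496,0.704,0.03,0,0,0.002],[0.496,0.704,0.03,0,0,0.002],[0.496,0.704,0.03,0,0,0.002]]]' | egrep 'pos|force'
python3 -m inch '[[[0,0,0.08,0,0,0],[0,0,0.16,0,0,0],[0,0,0.22,0,0,0],[0,0,0.22,0,0,0],[0,0,0.22,0,0,0],[0,0,0.22,0,0,0],[0,0,0.22,0,0,0]]]' | egrep 'pos|force'
python3 - <<'E'
from h import *
follow([-1.25],g=-19);follow([-1.25,-1.236,-1.226],g=-16)
E
```

```text
eef_pos: [551.8, 143.5, 211.8]
contact_force: [-0.3, 0.1, 0.6]
grasp_force: 0.0
eef_pos: [552.9, 144.8, 169.2]
contact_force: [-1.0, -0.4, 0.4]
grasp_force: 0.0
[-0.1252  0.0096  0.0162] 0.0082
[-0.1402  0.0092  0.0162] 0.0082
[-0.1463  0.0079  0.0162] 0.0038
[-0.1507  0.0071  0.0162] 0.0006
```

```bash
python3 -m inch '[[[-0.06,0.008,0,0,0,0],[-0.11,0.008,0.01,0,0,0],[-0.11,0.008,0.01,0,0,0],[-0.11,0.008,0.01,0,0,0]]]' | egrep 'pos|force'
python3 - <<'E'
from h import *
L=[]
for k in range(16):
    r.grab_frame('side');s=r.sense();L.append([*s["eef_pos"],s["tcp_rot"][2]])
L=np.array(L);print(L.mean(0),L.std(0));m=L.mean(0)
for a in(-1.245,-1.236,-1.226):
    th=YAW+a;q=C0-88*np.array([np.cos(th),np.sin(th)])+16*np.array([-np.sin(th),np.cos(th)])
    d=q-m[:2];c,n=np.cos(m[3]),np.sin(m[3]);print(a,(c*d[0]+n*d[1])/200,(n*d[0]-c*d[1])/200)
E
```

```text
eef_pos: [531.4, 136.8, 166.6]
contact_force: [-0.3, -0.4, -0.5]
grasp_force: 0.0
[5.31884697e+02 1.36950202e+02 1.66355560e+02 2.72186190e-01] [2.18606072e-01 7.09065481e-02 1.76119674e-01 3.07557527e-05]
-1.245 -0.030549467012506916 -0.0005384183622844152
-1.236 -0.03449751355236935 -0.001321246037688172
-1.226 -0.03889229355833527 -0.002149341462776537
```

```bash
python3 -m inch '[[[-0.015,0,0,0,0,0],[-0.025,0,0,0,0,0],[-0.031,0,0,0,0,0],[-0.034,-0.001,0,0,0,0],[-0.036,-0.002,0,0,0,0],[-0.038,-0.002,0,0,0,0],[-0.038,-0.002,0,0,0,0],[-0.038,-0.002,0,0,0,0]]]' | egrep 'pos|force'
python3 -m inch '[[[0.05,0,0,0,0,0],[0.13,0,0,0,0,0],[0.18,0,-0.08,0,0,0],[0.18,0,-0.18,0,0,0],[0.18,0,-0.26,0,0,0],[0.18,-0.1,-0.26,0,0,0],[0.18,-0.28,-0.26,0,0,0],[0.18,-0.45,-0.26,0,0,0]]]' | egrep 'pos|force'
python3 -m inch '[[[-0.15,-0.15,0,0,0,0],[-0.3,-0.3,0,0,0,0],[-0.45,-0.4,0,0,0,0],[-0.6,-0.5,0,0,0,0],[-0.65,-0.5,0,0,0,0],[-0.65,-0.5,0,0,0,0],[-0.65,-0.5,0,0,0,0],[-0.65,-0.5,0,0,0,0]]]' | egrep 'clock|pos|force'
python3 - <<'E'
from h import *
t=r.grab_frame('top')[:,:,::-1];s=r.grab_frame('side')[:,:,::-1]
cv2.imwrite('pics/t3.png',t);cv2.imwrite('pics/s3.png',s)
def P(R,a,z):
    th=YAW+a;return [C0[0]-R*np.cos(th),C0[1]-R*np.sin(th),z]
def fit(n,uv,R,z):
    sh=[0,-.3];return least_squares(lambda a:proj(n,P(R,a[0],z))[0]+sh-uv,[-1.1]).x
for k in"123":
    i=cv2.imread(f"pics/t{k}.png").astype(int);m=(i.min(2)>115)&(i.max(2)-i.min(2)<25);m[:,:246]=0;m[:,257:]=0;m[:205]=0;m[230:]=0
    v,u=np.nonzero(m);print(k,len(u),u.mean(),v.mean(),fit("top",[u.mean(),v.mean()],88,182))
    # red amount along the column through the dot, rows 210..222
    d=np.clip(i[208:223,258:267,2]-i[208:223,258:267,1],0,None);print((d*(d>25)).sum(1))
E
```

```text
eef_pos: [524.3, 135.2, 166.4]
contact_force: [1.3, -0.7, 0.7]
grasp_force: 0.4
eef_pos: [535.3, 232.4, 218.7]
contact_force: [0.6, -0.4, 0.5]
grasp_force: 0.0
clock: 15.53
eef_pos: [384.0, 293.2, 218.6]
contact_force: [0.5, 0.7, 0.7]
grasp_force: 0.0
1 16 252.8125 222.5 [-1.10604287]
[  0   0   0   0   0 330 660 777 763 562 196   0   0   0   0]
2 18 251.55555555555554 217.27777777777777 [-1.23721231]
[  0   0   0   0   0 141 104   0 188 488 292   0  31  58  60]
3 18 251.88888888888889 218.05555555555554 [-1.21655819]
[  0   0   0   0   0 270 333  30   0 241 314   0  30  32  59]
```

```bash
python3 -c "
from rig import r
print(r.sense()['contact_force']);print(r.sign_off())"
```

```text
[ 1.25564133 -0.65520204 -0.45208734]
the job is handed in; nothing more can be done
None
```

I pressed the green button fully down (about 5 mm, bottoming out at 14 N), then pushed the lever onto the red dot. It overshot by about 1.3 mm, so I nudged it back from the other side, and the last image shows the arm centred on the dot. The robot was clear of everything when I handed the job in at about 16 s.

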